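# Move the preparation set from the storage rack to the bench carrier in the same order

## Task

The four containers in the steel storage rack stand in their order of use, counted from the rack's handle. Carry them one at a time, the one nearest the handle first, into the empty white bench carrier so that they stand upright in its four compartments in the same order counted from the carrier's own handle; set each one down in its compartment, without dropping it, before you lift the next out of the rack, so that the order is never lost. Do not push the rack or the carrier about, tip anything over, or disturb the tally counter and the USB stick lying near them.

Things in the scene. Friction and masses are not known exactly. Their poses are not given: they have to be found in the camera images.
- reagent_bottle_c (a point): small stoppered glass bottle with cream-coloured contents and a banded label, round body 38 mm across up to 48 mm, 68 mm tall to its stopper top, about 64 g; grip round the body. This point: its centre, half-way up, on its axis; z up. Starts in one of the storage rack's four places.
- weighing_bottle_c (a point): clear glass weighing bottle with stopper, looks empty, round body 42 mm across up to 50 mm, 70 mm tall to its stopper top, about 66 g; grip round the body. This point: its centre, half-way up, on its axis; z up. Starts in one of the storage rack's four places.
- lens_can_c (a point): black round can with white screw lid (lid stays on), 37 mm across, 50 mm tall, about 70 g; the lid is the upper 14 mm and may be gripped. This point: its centre, half-way up, on its axis; z up. Starts in one of the storage rack's four places.
- small_beaker_c (a point): small open clear glass beaker, 46 mm across outside at the rim and slightly less below, 58 mm tall, about 51 g; grip round its outside. This point: its centre, half-way up, on its axis; z up. Starts in one of the storage rack's four places.
- storage_rack: low rack of bright steel sheet and wire, 252 x 66 mm, loose, 0.9 kg, full at the start. Origin under its middle, z up; -x points to its handle, so places counted from the handle are at x = -90, -30, 30, 90 mm, y = 0. Floor 6 mm, rails and separators up to 18 mm above its underside: keep fingertips above these. Grip across the row (along y), as neighbours stand 60 mm apart. Handle: wire loop with black sleeve, 20 mm out.
- bench_carrier: low white plastic carrier, 252 x 66 mm, loose, 0.35 kg, four compartments in a row, empty at the start. Origin under its middle, z up; -x points to its handle, so places counted from the handle are at x = -90, -30, 30, 90 mm, y = 0. Compartments 57 x 60 mm inside, floor 5 mm, walls and dividers up to 16 mm above its underside. Handle: white loop, 20 mm out.
- tally: round white hand tally counter with finger ring, 77 x 43 x 23 mm, loose bystander near the front of the bench between rack and carrier; origin under its middle
- usb_key: blue USB stick, 18 x 53 x 8 mm, loose bystander behind and between rack and carrier; origin under its middle
Not all that is in view belongs to the job. Leave any green or purple look-alike of the part that bears weighing_bottle_c alone.

How it is judged (in metres and radians):
On the way, in this order (a step that is already met when the one before it is completed fails the run):
1. the first container of the row stands in the first compartment, counted from the handle (((x of reagent_bottle_c in the frame of bench_carrier between -0.108 and -0.072 m and y of reagent_bottle_c in the frame of bench_carrier between -0.018 and 0.018 m and z of reagent_bottle_c in the frame of bench_carrier below 0.045 m) or (x of weighing_bottle_c in the frame of bench_carrier between -0.108 and -0.072 m and y of weighing_bottle_c in the frame of bench_carrier between -0.018 and 0.018 m and z of weighing_bottle_c in the frame of bench_carrier below 0.046 m) or (x of lens_can_c in the frame of bench_carrier between -0.108 and -0.072 m and y of lens_can_c in the frame of bench_carrier between -0.018 and 0.018 m and z of lens_can_c in the frame of bench_carrier below 0.036 m) or (x of small_beaker_c in the frame of bench_carrier between -0.108 and -0.072 m and y of small_beaker_c in the frame of bench_carrier between -0.018 and 0.018 m and z of small_beaker_c in the frame of bench_carrier below 0.04 m))), for 0.2 s.
2. the second container of the row stands in the second compartment, counted from the handle (((x of reagent_bottle_c in the frame of bench_carrier between -0.108 and -0.072 m and y of reagent_bottle_c in the frame of bench_carrier between -0.018 and 0.018 m and z of reagent_bottle_c in the frame of bench_carrier below 0.045 m) or (x of weighing_bottle_c in the frame of bench_carrier between -0.108 and -0.072 m and y of weighing_bottle_c in the frame of bench_carrier between -0.018 and 0.018 m and z of weighing_bottle_c in the frame of bench_carrier below 0.046 m) or (x of lens_can_c in the frame of bench_carrier between -0.108 and -0.072 m and y of lens_can_c in the frame of bench_carrier between -0.018 and 0.018 m and z of lens_can_c in the frame of bench_carrier below 0.036 m) or (x of small_beaker_c in the frame of bench_carrier between -0.108 and -0.072 m and y of small_beaker_c in the frame of bench_carrier between -0.018 and 0.018 m and z of small_beaker_c in the frame of bench_carrier below 0.04 m)) and ((x of reagent_bottle_c in the frame of bench_carrier between -0.048 and -0.012 m and y of reagent_bottle_c in the frame of bench_carrier between -0.018 and 0.018 m and z of reagent_bottle_c in the frame of bench_carrier below 0.045 m) or (x of weighing_bottle_c in the frame of bench_carrier between -0.048 and -0.012 m and y of weighing_bottle_c in the frame of bench_carrier between -0.018 and 0.018 m and z of weighing_bottle_c in the frame of bench_carrier below 0.046 m) or (x of lens_can_c in the frame of bench_carrier between -0.048 and -0.012 m and y of lens_can_c in the frame of bench_carrier between -0.018 and 0.018 m and z of lens_can_c in the frame of bench_carrier below 0.036 m) or (x of small_beaker_c in the frame of bench_carrier between -0.048 and -0.012 m and y of small_beaker_c in the frame of bench_carrier between -0.018 and 0.018 m and z of small_beaker_c in the frame of bench_carrier below 0.04 m))), for 0.2 s.
3. the third container of the row stands in the third compartment, counted from the handle (all of step 2 and ((x of reagent_bottle_c in the frame of bench_carrier between 0.012 and 0.048 m and y of reagent_bottle_c in the frame of bench_carrier between -0.018 and 0.018 m and z of reagent_bottle_c in the frame of bench_carrier below 0.045 m) or (x of weighing_bottle_c in the frame of bench_carrier between 0.012 and 0.048 m and y of weighing_bottle_c in the frame of bench_carrier between -0.018 and 0.018 m and z of weighing_bottle_c in the frame of bench_carrier below 0.046 m) or (x of lens_can_c in the frame of bench_carrier between 0.012 and 0.048 m and y of lens_can_c in the frame of bench_carrier between -0.018 and 0.018 m and z of lens_can_c in the frame of bench_carrier below 0.036 m) or (x of small_beaker_c in the frame of bench_carrier between 0.012 and 0.048 m and y of small_beaker_c in the frame of bench_carrier between -0.018 and 0.018 m and z of small_beaker_c in the frame of bench_carrier below 0.04 m))), for 0.2 s.
4. the fourth container of the row stands in the fourth compartment, counted from the handle (all of step 3 and ((x of reagent_bottle_c in the frame of bench_carrier between 0.072 and 0.108 m and y of reagent_bottle_c in the frame of bench_carrier between -0.018 and 0.018 m and z of reagent_bottle_c in the frame of bench_carrier below 0.045 m) or (x of weighing_bottle_c in the frame of bench_carrier between 0.072 and 0.108 m and y of weighing_bottle_c in the frame of bench_carrier between -0.018 and 0.018 m and z of weighing_bottle_c in the frame of bench_carrier below 0.046 m) or (x of lens_can_c in the frame of bench_carrier between 0.072 and 0.108 m and y of lens_can_c in the frame of bench_carrier between -0.018 and 0.018 m and z of lens_can_c in the frame of bench_carrier below 0.036 m) or (x of small_beaker_c in the frame of bench_carrier between 0.072 and 0.108 m and y of small_beaker_c in the frame of bench_carrier between -0.018 and 0.018 m and z of small_beaker_c in the frame of bench_carrier below 0.04 m))), for 0.2 s.
At the end, for the whole second after the job is handed in: Each carrier compartment holds one container, standing on its floor (centre within 15 mm along and across, 5 mm in height), upright within 0.12 rad, at rest and released, in the order of the storage rack, both counted from the handles; rack and carrier moved less than 30 mm (((x of reagent_bottle_c in the frame of bench_carrier between -0.105 and -0.075 m and y of reagent_bottle_c in the frame of bench_carrier between -0.015 and 0.015 m and z of reagent_bottle_c in the frame of bench_carrier below 0.044 m) or (x of weighing_bottle_c in the frame of bench_carrier between -0.105 and -0.075 m and y of weighing_bottle_c in the frame of bench_carrier between -0.015 and 0.015 m and z of weighing_bottle_c in the frame of bench_carrier below 0.045 m) or (x of lens_can_c in the frame of bench_carrier between -0.105 and -0.075 m and y of lens_can_c in the frame of bench_carrier between -0.015 and 0.015 m and z of lens_can_c in the frame of bench_carrier below 0.035 m) or (x of small_beaker_c in the frame of bench_carrier between -0.105 and -0.075 m and y of small_beaker_c in the frame of bench_carrier between -0.015 and 0.015 m and z of small_beaker_c in the frame of bench_carrier below 0.039 m)) and ((x of reagent_bottle_c in the frame of bench_carrier between -0.045 and -0.015 m and y of reagent_bottle_c in the frame of bench_carrier between -0.015 and 0.015 m and z of reagent_bottle_c in the frame of bench_carrier below 0.044 m) or (x of weighing_bottle_c in the frame of bench_carrier between -0.045 and -0.015 m and y of weighing_bottle_c in the frame of bench_carrier between -0.015 and 0.015 m and z of weighing_bottle_c in the frame of bench_carrier below 0.045 m) or (x of lens_can_c in the frame of bench_carrier between -0.045 and -0.015 m and y of lens_can_c in the frame of bench_carrier between -0.015 and 0.015 m and z of lens_can_c in the frame of bench_carrier below 0.035 m) or (x of small_beaker_c in the frame of bench_carrier between -0.045 and -0.015 m and y of small_beaker_c in the frame of bench_carrier between -0.015 and 0.015 m and z of small_beaker_c in the frame of bench_carrier below 0.039 m)) and ((x of reagent_bottle_c in the frame of bench_carrier between 0.015 and 0.045 m and y of reagent_bottle_c in the frame of bench_carrier between -0.015 and 0.015 m and z of reagent_bottle_c in the frame of bench_carrier below 0.044 m) or (x of weighing_bottle_c in the frame of bench_carrier between 0.015 and 0.045 m and y of weighing_bottle_c in the frame of bench_carrier between -0.015 and 0.015 m and z of weighing_bottle_c in the frame of bench_carrier below 0.045 m) or (x of lens_can_c in the frame of bench_carrier between 0.015 and 0.045 m and y of lens_can_c in the frame of bench_carrier between -0.015 and 0.015 m and z of lens_can_c in the frame of bench_carrier below 0.035 m) or (x of small_beaker_c in the frame of bench_carrier between 0.015 and 0.045 m and y of small_beaker_c in the frame of bench_carrier between -0.015 and 0.015 m and z of small_beaker_c in the frame of bench_carrier below 0.039 m)) and ((x of reagent_bottle_c in the frame of bench_carrier between 0.075 and 0.105 m and y of reagent_bottle_c in the frame of bench_carrier between -0.015 and 0.015 m and z of reagent_bottle_c in the frame of bench_carrier below 0.044 m) or (x of weighing_bottle_c in the frame of bench_carrier between 0.075 and 0.105 m and y of weighing_bottle_c in the frame of bench_carrier between -0.015 and 0.015 m and z of weighing_bottle_c in the frame of bench_carrier below 0.045 m) or (x of lens_can_c in the frame of bench_carrier between 0.075 and 0.105 m and y of lens_can_c in the frame of bench_carrier between -0.015 and 0.015 m and z of lens_can_c in the frame of bench_carrier below 0.035 m) or (x of small_beaker_c in the frame of bench_carrier between 0.075 and 0.105 m and y of small_beaker_c in the frame of bench_carrier between -0.015 and 0.015 m and z of small_beaker_c in the frame of bench_carrier below 0.039 m)) and angle between each of reagent_bottle_c, weighing_bottle_c, lens_can_c, small_beaker_c's own z axis and vertical below 0.12 rad and linear speed of each of reagent_bottle, weighing_bottle, lens_can, small_beaker below 0.02 m/s and contact force between each of reagent_bottle, weighing_bottle, lens_can, small_beaker and the fingers below 0.05 N and angle between bench_carrier's own z axis and vertical below 0.06 rad and distance of each of bench_carrier, storage_rack from where it was at the start of the episode below 0.03 m); the robot touches nothing.
It fails at once if a container is taken out of the storage rack before the one ahead of it in the row stands in its compartment of the carrier ((not ((x of reagent_bottle_c in the frame of storage_rack between -0.055 and -0.005 m and y of reagent_bottle_c in the frame of storage_rack between -0.025 and 0.025 m and z of reagent_bottle_c in the frame of storage_rack below 0.065 m) or (x of weighing_bottle_c in the frame of storage_rack between -0.055 and -0.005 m and y of weighing_bottle_c in the frame of storage_rack between -0.025 and 0.025 m and z of weighing_bottle_c in the frame of storage_rack below 0.066 m) or (x of lens_can_c in the frame of storage_rack between -0.055 and -0.005 m and y of lens_can_c in the frame of storage_rack between -0.025 and 0.025 m and z of lens_can_c in the frame of storage_rack below 0.056 m) or (x of small_beaker_c in the frame of storage_rack between -0.055 and -0.005 m and y of small_beaker_c in the frame of storage_rack between -0.025 and 0.025 m and z of small_beaker_c in the frame of storage_rack below 0.06 m)) and not ((x of reagent_bottle_c in the frame of bench_carrier between -0.11 and -0.07 m and y of reagent_bottle_c in the frame of bench_carrier between -0.02 and 0.02 m and z of reagent_bottle_c in the frame of bench_carrier below 0.049 m) or (x of weighing_bottle_c in the frame of bench_carrier between -0.11 and -0.07 m and y of weighing_bottle_c in the frame of bench_carrier between -0.02 and 0.02 m and z of weighing_bottle_c in the frame of bench_carrier below 0.05 m) or (x of lens_can_c in the frame of bench_carrier between -0.11 and -0.07 m and y of lens_can_c in the frame of bench_carrier between -0.02 and 0.02 m and z of lens_can_c in the frame of bench_carrier below 0.04 m) or (x of small_beaker_c in the frame of bench_carrier between -0.11 and -0.07 m and y of small_beaker_c in the frame of bench_carrier between -0.02 and 0.02 m and z of small_beaker_c in the frame of bench_carrier below 0.044 m))) or (not ((x of reagent_bottle_c in the frame of storage_rack between 0.005 and 0.055 m and y of reagent_bottle_c in the frame of storage_rack between -0.025 and 0.025 m and z of reagent_bottle_c in the frame of storage_rack below 0.065 m) or (x of weighing_bottle_c in the frame of storage_rack between 0.005 and 0.055 m and y of weighing_bottle_c in the frame of storage_rack between -0.025 and 0.025 m and z of weighing_bottle_c in the frame of storage_rack below 0.066 m) or (x of lens_can_c in the frame of storage_rack between 0.005 and 0.055 m and y of lens_can_c in the frame of storage_rack between -0.025 and 0.025 m and z of lens_can_c in the frame of storage_rack below 0.056 m) or (x of small_beaker_c in the frame of storage_rack between 0.005 and 0.055 m and y of small_beaker_c in the frame of storage_rack between -0.025 and 0.025 m and z of small_beaker_c in the frame of storage_rack below 0.06 m)) and not ((x of reagent_bottle_c in the frame of bench_carrier between -0.05 and -0.01 m and y of reagent_bottle_c in the frame of bench_carrier between -0.02 and 0.02 m and z of reagent_bottle_c in the frame of bench_carrier below 0.049 m) or (x of weighing_bottle_c in the frame of bench_carrier between -0.05 and -0.01 m and y of weighing_bottle_c in the frame of bench_carrier between -0.02 and 0.02 m and z of weighing_bottle_c in the frame of bench_carrier below 0.05 m) or (x of lens_can_c in the frame of bench_carrier between -0.05 and -0.01 m and y of lens_can_c in the frame of bench_carrier between -0.02 and 0.02 m and z of lens_can_c in the frame of bench_carrier below 0.04 m) or (x of small_beaker_c in the frame of bench_carrier between -0.05 and -0.01 m and y of small_beaker_c in the frame of bench_carrier between -0.02 and 0.02 m and z of small_beaker_c in the frame of bench_carrier below 0.044 m))) or (not ((x of reagent_bottle_c in the frame of storage_rack between 0.065 and 0.115 m and y of reagent_bottle_c in the frame of storage_rack between -0.025 and 0.025 m and z of reagent_bottle_c in the frame of storage_rack below 0.065 m) or (x of weighing_bottle_c in the frame of storage_rack between 0.065 and 0.115 m and y of weighing_bottle_c in the frame of storage_rack between -0.025 and 0.025 m and z of weighing_bottle_c in the frame of storage_rack below 0.066 m) or (x of lens_can_c in the frame of storage_rack between 0.065 and 0.115 m and y of lens_can_c in the frame of storage_rack between -0.025 and 0.025 m and z of lens_can_c in the frame of storage_rack below 0.056 m) or (x of small_beaker_c in the frame of storage_rack between 0.065 and 0.115 m and y of small_beaker_c in the frame of storage_rack between -0.025 and 0.025 m and z of small_beaker_c in the frame of storage_rack below 0.06 m)) and not ((x of reagent_bottle_c in the frame of bench_carrier between 0.01 and 0.05 m and y of reagent_bottle_c in the frame of bench_carrier between -0.02 and 0.02 m and z of reagent_bottle_c in the frame of bench_carrier below 0.049 m) or (x of weighing_bottle_c in the frame of bench_carrier between 0.01 and 0.05 m and y of weighing_bottle_c in the frame of bench_carrier between -0.02 and 0.02 m and z of weighing_bottle_c in the frame of bench_carrier below 0.05 m) or (x of lens_can_c in the frame of bench_carrier between 0.01 and 0.05 m and y of lens_can_c in the frame of bench_carrier between -0.02 and 0.02 m and z of lens_can_c in the frame of bench_carrier below 0.04 m) or (x of small_beaker_c in the frame of bench_carrier between 0.01 and 0.05 m and y of small_beaker_c in the frame of bench_carrier between -0.02 and 0.02 m and z of small_beaker_c in the frame of bench_carrier below 0.044 m)))).
It fails at once if a container is tipped by more than 0.6 rad (angle between any of reagent_bottle_c, weighing_bottle_c, lens_can_c, small_beaker_c's own z axis and vertical above 0.6 rad).
It fails at once if a container is dropped (falls free at more than 0.8 m/s) ((linear speed of reagent_bottle above 0.8 m/s and contact force between reagent_bottle and the fingers below 0.02 N) or (linear speed of weighing_bottle above 0.8 m/s and contact force between weighing_bottle and the fingers below 0.02 N) or (linear speed of lens_can above 0.8 m/s and contact force between lens_can and the fingers below 0.02 N) or (linear speed of small_beaker above 0.8 m/s and contact force between small_beaker and the fingers below 0.02 N)).
It fails at once if the storage rack or the carrier is pushed more than 30 mm or tipped by more than 0.2 rad (distance of any of storage_rack, bench_carrier from where it was at the start of the episode above 0.03 m or angle between any of storage_rack, bench_carrier's own z axis and vertical above 0.2 rad).
It fails at once if the tally counter or the USB stick is moved more than 25 mm (distance of any of tally, usb_key from where it was at the start of the episode above 0.025 m).
It also fails if it takes over 120 s, if anything falls off the work surface, if the arm or the gripper's body presses on something with over 40 N, if the wrist force passes 120 N, or if a joint passes its speed limit or range.

## Robot

A 6-joint arm with a two-finger parallel gripper is mounted at the origin on a cart in front of the work surface, level with it; the furniture and walls round the work are solid. World frame = base frame: x ahead of the robot, y to its left, z up, the work surface at z = 0. Lengths are in m, angles in degrees, forces in N, time in s.
With the tool pointing down it reaches from about 0.3 to 0.85 m from the base axis. Payload 4.2 kg.
Tool frame: the origin (TCP) lies between the finger pads; the fingertips stand 19 mm ahead of it and the grasp point (between the pads) is the TCP; z points along the fingers, y is the line along which they close (so a half turn about z gives the same grasp; the last joint's range is limited). The gripper opens to 91 mm and grips with 3 to 60 N. Pads are 32 mm wide; open, the fingers measure 118 mm over their backs; the gripper's body (76 mm by 178 mm) begins 60 mm behind the grasp point.
Start: joints at [66.291, 18.312, 89.639, -0, 72.044, -1.146], TCP at [0.221, 0.531, 0.233] pointing down, gripper open.
Joint ranges: [-177.97, 177.97], [-48.28, 115.42], [12.27, 149.76], [-77.06, 257.06], [2.81, 150.46], [-146.56, 146.56]. Speed limits (degrees/s): [147.25, 147.25, 180, 180, 180, 180].

## Interface

Orientations are given as [roll, pitch, yaw] about the fixed x, y, z axes, in that order (R = Rz(yaw) Ry(pitch) Rx(roll)).
In Python, from cell import telemetry, viewer, workorder, models gives the robot as it stands. The module is installed in compiled form; this text tells all that it offers.
- The arm moves only by the shell command python3 -m crank 'ROWS' [FORCE]. ROWS is JSON, a list of rows, each a list of 3 entries, a list of its own where there are three numbers: the opening, from 0 (shut) to 1 (fully open), then the shift along the tool's x, y, z in units of 200 mm (1.0 is 200 mm), then the turn, a rotation vector about the tool's x, y, z in units of 60 degrees (1.0 is 60 degrees). In form: [[gripper, [x, y, z], [ax, ay, az]], ...]. A call has 1 to 10 rows; each row is the pose to reach, as a shift and turn from the pose commanded when the call began, along the tool's axes at that moment; what a row does not reach only later rows make up. A row lasts 1/12 s, in which the tool goes at most 41.7 mm and 7.16 degrees, less where a joint would pass 70% of its speed; a pose out of reach is approached as far as the arm can. A call with a number of a shift or a turn outside -1 to 1 is refused whole. A call with a gripper value outside its range is refused whole. The fingers move at their own pace and stop on an object; FORCE is the grip in N (left out, the last holds). Time passes only in rows, so rows that repeat a pose let the fingers close. It gives the time, the measured TCP pose, the force, the opening and the grip force at its end, in the units of the state.
- telemetry.sense(): the state, without advancing time (a new reading comes with each control period).
- viewer.snapshot(name): name is "side" or "top" or "wrist"; returns a dict with "img" (480x640x3 uint8, red, green, blue), "z_map" (480x640 float32, m along the optical axis (not along the pixel's ray), 0 where there is no reading), "camera_matrix" (3x3 intrinsics, pixels), "world_from_camera" (4x4, takes a point from camera to world coordinates). Camera axes: x right, y up, looking along -z (the intrinsics and any distortion apply to the point x, -y, -z); pixel columns grow to the right and rows downward; lengths in m; the calibration is good to about 2 mm. A picture is of the moment at which its call begins.
- workorder.close_job(): hands the job in; it is judged then, once.
Trained networks look in the newest picture that a camera, given by its name, has taken for a name from the list of things; names that differ only in an ending like _2 or _b are one class to them, and where a whole thing is asked for, a point or a joint stands for the part that bears it (a point fixed in the world has none). Each returns a list of dicts, best first, with "score" (0 to 1); they miss things now and then, are a little off and sometimes report something else, mostly with a low value. They report only what shows in the picture. A call takes as long as a camera call. They do not tell look-alikes from the thing itself.
- models.spot_in(camera, query): "rect" ([left, top, right, bottom] in pixels, round what is visible of it).
- models.trace(camera, query): "pixels" (480x640 bool, what is visible of it) and "rect" ([left, top, right, bottom] in pixels, round what is visible of it).
The state is a dict: "time_s": time; "qpos": joint angles; "qvel": joint speeds; "joint_efforts": joint torques, N m; "eef_pos": TCP position; "eef_rot": TCP orientation; "force": force on the tool from outside, world axes, zero at the start; "ft_torque": the same for the moment, N m; "grip_width": finger opening in m; "grip_force": force on a finger pad.
Only numpy, scipy, OpenCV 4.12 (cv2) and the standard library are available. Lean on these libraries where they do the work, as an engineer would, in place of code of your own. Each camera call takes 0.05 s, during which the arm holds its last target. There are 200 camera calls.

## Working session

There is one attempt and no reset: what is moved stays moved. The work goes in short steps, Python scripts to look and compute and a shell command to move; the robot and the scene stay as the last step left them, time stands still between calls to the robot, and variables do not carry over. Pictures are saved under pics/ and viewed, at most 14 in all, crops included, and the job is handed in when it is done.

```bash
mkdir -p pics
cat > h.py <<'E'
import numpy as np, cv2
from cell import telemetry, viewer, workorder, models
def snap(n,f=None):
    s=viewer.snapshot(n)
    if f: cv2.imwrite('pics/'+f,s['img'][:,:,::-1])
    return s
def pts(s,mask):
    v,u=np.nonzero(mask&(s['z_map']>0)); z=s['z_map'][v,u]; K=s['camera_matrix']
    c=np.stack([(u-K[0,2])/K[0,0]*z,-(v-K[1,2])/K[1,1]*z,-z,np.ones_like(z)])
    return (s['world_from_camera']@c)[:3].T
E
python3 - <<'E'
from h import *
st=telemetry.sense(); print({k:np.round(v,3) for k,v in st.items()})
for n in ['top','side','wrist']:
    s=snap(n,n+'0.png')
    for q in ['storage_rack','bench_carrier','reagent_bottle_c','weighing_bottle_c','lens_can_c','small_beaker_c','tally','usb_key']:
        for d in models.trace(n,q)[:3]:
            p=pts(s,d['pixels'])
            print(n,q,round(d['score'],2),np.round(d['rect']), np.round(np.median(p,0),3) if len(p) else '', np.round(p.min(0),3) if len(p) else '',np.round(p.max(0),3)if len(p) else '')
E
```

```text
{'time_s': np.float64(0.0), 'qpos': array([66.293, 18.353, 89.706, -0.   , 72.042, -1.145]), 'qvel': array([-0.061,  0.073, -0.078, -0.028, -0.04 , -0.095]), 'joint_efforts': array([-1.0000e-03, -4.1247e+01, -2.3197e+01,  7.3000e-02,  4.6000e-02,
       -0.0000e+00]), 'eef_pos': array([0.22 , 0.531, 0.232]), 'eef_rot': array([-1.79898e+02, -2.00000e-03,  1.57438e+02]), 'force': array([-0.194, -0.635, -0.01 ]), 'ft_torque': array([-0.009, -0.002, -0.031]), 'grip_force': np.float64(0.0), 'grip_width': np.float64(0.091)}
top storage_rack 0.69 [219. 178. 331. 297.] [0.537 0.279 0.008] [ 0.421  0.167 -0.008] [0.66  0.39  0.066]
top bench_carrier 0.96 [386. 183. 487. 309.] [ 0.528 -0.046  0.007] [ 0.403 -0.143 -0.005] [0.664 0.047 0.023]
top reagent_bottle_c 0.8 [273. 220. 290. 241.] [0.551 0.256 0.058] [0.536 0.24  0.003] [0.573 0.277 0.078]
top weighing_bottle_c 0.98 [255. 238. 274. 264.] [0.507 0.295 0.06 ] [0.489 0.279 0.004] [0.535 0.324 0.081]
top weighing_bottle_c 0.92 [345. 233. 360. 251.] [0.536 0.118 0.055] [0.519 0.1   0.009] [0.558 0.137 0.075]
top weighing_bottle_c 0.72 [248. 
[... 1099 characters left out ...]
.04 ] [ 0.338  0.21  -0.001] [0.391 0.411 0.07 ]
side weighing_bottle_c 0.83 [311. 243. 336. 280.] [0.542 0.106 0.04 ] [ 0.519  0.096 -0.003] [0.565 0.195 0.071]
side weighing_bottle_c 0.77 [300. 185. 319. 222.] [0.511 0.288 0.045] [ 0.488  0.278 -0.002] [0.532 0.404 0.077]
side lens_can_c 0.83 [286. 183. 302. 208.] [0.472 0.331 0.042] [ 0.447  0.3   -0.   ] [0.491 0.403 0.058]
side small_beaker_c 0.82 [340. 207. 368. 241.] [0.603 0.207 0.044] [0.581 0.194 0.   ] [0.625 0.326 0.065]
side usb_key 0.52 [394. 264. 422. 276.] [0.699 0.113 0.007] [ 0.674  0.104 -0.002] [0.727 0.133 0.01 ]
wrist weighing_bottle_c 0.9 [233. 375. 271. 396.] [0.355 0.394 0.021] [0.351 0.37  0.003] [0.38  0.404 0.041]
```

Run:
```python
import cv2
a=cv2.imread('pics/top0.png')[130:350,200:500]
cv2.imwrite('pics/c1.png',cv2.resize(a,None,fx=2.6,fy=2.6,interpolation=cv2.INTER_CUBIC))
a=cv2.imread('pics/side0.png')[160:400,200:500]
cv2.imwrite('pics/c2.png',cv2.resize(a,None,fx=2.5,fy=2.5,interpolation=cv2.INTER_CUBIC))
```

```text
(no output)
```

View pics/c1.png

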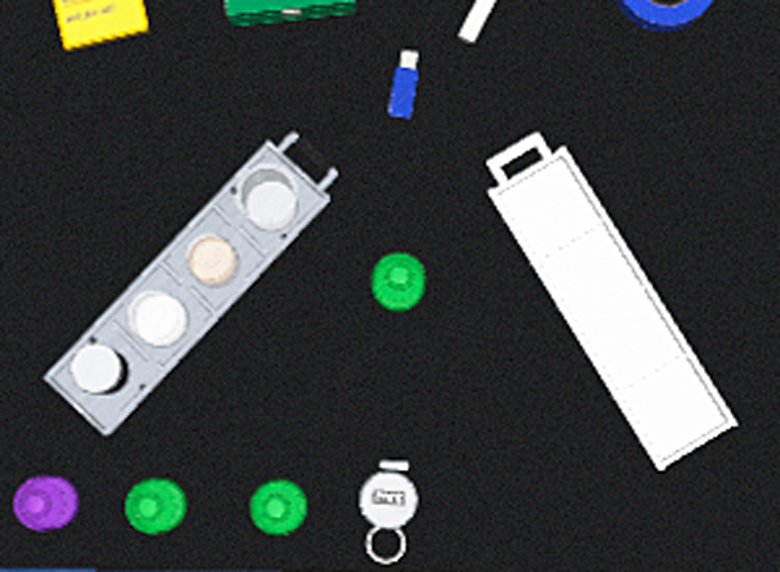

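View pics/c2.png

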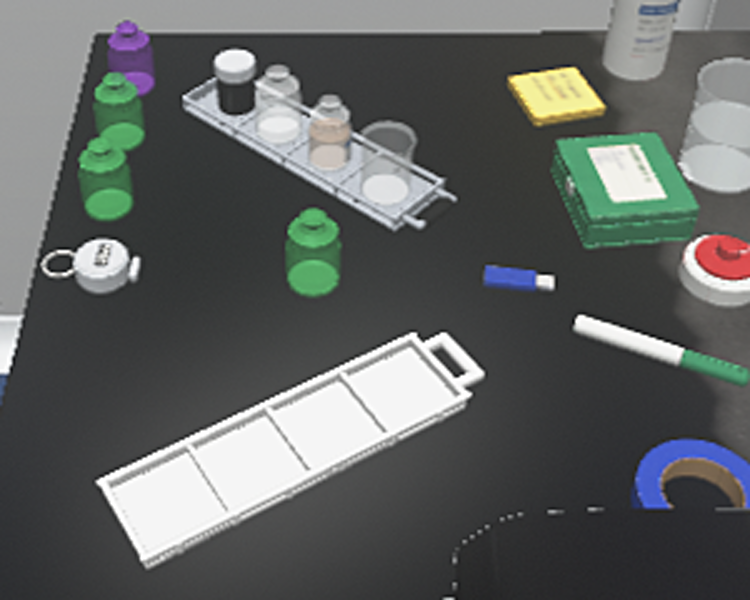

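Top crop: rack handle at (310,155), far right end. Order from the handle: beaker (270,200), reagent (212,260), weighing bottle (158,318), lens can (98,368). Carrier handle is at (518,158), its far end. Look-alikes of the weighing bottle are green (398,280), (155,505) and (278,507), and purple (45,502). All stand outside the rack, so the one in the rack is the real one. Could be taken for the beaker: the big glass vessel at the right of the side crop (725,120).

```bash
cat >> h.py <<'E'
from scipy.spatial.transform import Rotation as Ro
def box(s,n,q):
    d=models.trace(n,q)[0]; p=pts(s,d['pixels']); p=p[(p[:,2]<.024)&(p[:,2]>-.006)]
    (c,wh,a)=cv2.minAreaRect(p[:,:2].astype(np.float32)); b=cv2.boxPoints((c,wh,a))
    e=b[1]-b[0] if np.linalg.norm(b[1]-b[0])>np.linalg.norm(b[2]-b[1]) else b[2]-b[1]
    e=e/np.linalg.norm(e); e=e if e[0]<0 else -e   # own +x points away from handle (to -x world)
    c=np.array(c)+e*.010
    return c,e,np.sort(wh)
def places(c,e): return [c+e*k for k in (-.09,-.03,.03,.09)]
E
python3 - <<'E'
from h import *
for n in ['top','side']:
    s=snap(n)
    for q in ['storage_rack','bench_carrier']:
        c,e,wh=box(s,n,q); print(n,q,c.round(4),e.round(3),np.degrees(np.arctan2(e[1],e[0])).round(1),wh.round(3)); print(np.round(places(c,e),3).tolist())
    for q,h in [('small_beaker_c',.058),('reagent_bottle_c',.068),('weighing_bottle_c',.07),('lens_can_c',.05)]:
        for d in models.trace(n,q)[:3]:
            p=pts(s,d['pixels']); p=p[(p[:,2]>.025)]
            if len(p)<5: continue
            c=cv2.minEnclosingCircle(p[:,:2].astype(np.float32)); print(q,np.round(c[0],3),round(c[1],3),(p[:,:2].min(0)/2+p[:,:2].max(0)/2).round(3))
E
```

```text
top storage_rack [0.5377 0.2815] [-0.74   0.672] 137.8 [0.073 0.279]
[[0.604, 0.221], [0.56, 0.261], [0.516, 0.302], [0.471, 0.342]]
top bench_carrier [ 0.5273 -0.0482] [-0.853 -0.522] -148.5 [0.076 0.277]
[[0.604, -0.001], [0.553, -0.033], [0.502, -0.064], [0.451, -0.095]]
small_beaker_c [0.601 0.216] 0.023 [0.602 0.217]
reagent_bottle_c [0.554 0.258] 0.019 [0.554 0.259]
weighing_bottle_c [0.369 0.298] 0.021 [0.369 0.297]
weighing_bottle_c [0.37 0.38] 0.021 [0.369 0.379]
weighing_bottle_c [0.51  0.299] 0.021 [0.51  0.298]
lens_can_c [0.47 0.34] 0.018 [0.47 0.34]
side storage_rack [0.534  0.2924] [-0.755  0.655] 139.1 [0.086 0.294]
[[0.602, 0.233], [0.557, 0.273], [0.511, 0.312], [0.466, 0.351]]
side bench_carrier [ 0.5237 -0.0396] [-0.852 -0.523] -148.4 [0.085 0.271]
[[0.6, 0.007], [0.549, -0.024], [0.498, -0.055], [0.447, -0.087]]
small_beaker_c [0.603 0.219] 0.024 [0.603 0.219]
reagent_bottle_c [0.556 0.257] 0.018 [0.557 0.256]
weighing_bottle_c [0.371 0.205] 0.021 [0.371 0.204]
weighing_bottle_c [0.542 0.117] 0.021 [0.542 0.115]
weighing_bottle_c [0.373 0.352] 0.048 [0.371 0.352]
lens_can_c [0.47  0.342] 0.02 [0.471 0.341]
```

```bash
cat > plan.py <<'E'
import sys; from h import *
def plan(x,y,z,yaw):
    st=telemetry.sense(); R=Ro.from_euler('xyz',st['eef_rot'],degrees=True); p=np.array(st['eef_pos'])
    d=R.inv().apply(np.array([x,y,z])-p)/.2
    T=Ro.from_euler('xyz',[180,0,yaw],degrees=True); r=np.degrees((R.inv()*T).as_rotvec())/60
    print('t',round(float(st['time_s']),2),'pos',p.round(4),np.round(st['eef_rot'],1),'shift',d.round(3),'turn',r.round(3),'rows',np.ceil([np.linalg.norm(d)*.2/.0417,np.linalg.norm(r)*60/7.16]))
if __name__=='__main__': plan(*map(float,sys.argv[1:]))
E
python3 plan.py .602 .217 .20 137
```

```text
t 2.05 pos [0.2206 0.531  0.233 ] [180.    0.  157.4] shift [-2.363 -0.718  0.165] turn [ 0.    -0.     0.341] rows [12.  3.]
```

```bash
python3 -m crank '[[1,[-0.2,-0.06,0.015],[0,0,0.1]],[1,[-0.4,-0.12,0.03],[0,0,0.2]],[1,[-0.6,-0.18,0.04],[0,0,0.3]],[1,[-0.8,-0.24,0.055],[0,0,0.341]],[1,[-1,-0.3,0.07],[0,0,0.341]]]' 20
python3 plan.py .602 .217 .20 137
```

```text
time_s: 2.47
eef_pos: [0.3828, 0.3982, 0.2191]
eef_rot: [180.0, -0.0, 136.9]
force: [0.2, 0.3, 0.7]
grip_width: 0.0909
grip_force: 0.0
t 2.47 pos [0.3828 0.3982 0.2191] [180.   -0.  136.9] shift [-1.42   0.087  0.096] turn [ 0.001 -0.    -0.001] rows [7. 1.]
```

```bash
python3 -m crank '[[1,[-0.2,0.01,0.01],[0,0,0]],[1,[-0.4,0.02,0.02],[0,0,0]],[1,[-0.6,0.03,0.04],[0,0,0]],[1,[-0.8,0.05,0.05],[0,0,0]],[1,[-1,0.06,0.07],[0,0,0]]]' 
python3 -m crank '[[1,[-0.15,0.01,0.01],[0,0,0]],[1,[-0.3,0.02,0.02],[0,0,0]],[1,[-0.42,0.027,0.026],[0,0,0]],[1,[-0.42,0.027,0.026],[0,0,0]],[1,[-0.42,0.027,0.026],[0,0,0]]]'
python3 - <<'E'
from h import *
from plan import plan
plan(.602,.217,.05,137)
s=snap('wrist','w1.png')
c,e,wh=box(s,'wrist','storage_rack'); print(c,e,wh,np.round(places(c,e),3).tolist())
for q in ['small_beaker_c','reagent_bottle_c','weighing_bottle_c','lens_can_c']:
    for d in models.trace('wrist',q)[:2]:
        p=pts(s,d['pixels']); p=p[p[:,2]>.025]
        if len(p)<5: continue
        c=cv2.minEnclosingCircle(p[:,:2].astype(np.float32)); print(q,round(d['score'],2),np.round(d['rect']),np.round(c[0],3),round(c[1],3),p[:,2].max())
E
```

```text
time_s: 2.88
eef_pos: [0.5376, 0.2705, 0.2053]
eef_rot: [179.9, 0.0, 137.0]
force: [0.4, 1.3, -0.4]
grip_width: 0.0914
grip_force: 0.0
time_s: 3.3
eef_pos: [0.6016, 0.2175, 0.1993]
eef_rot: [-180.0, -0.0, 136.8]
force: [-0.8, 0.3, 0.4]
grip_width: 0.0915
grip_force: 0.0
t 3.3 pos [0.6016 0.2175 0.1993] [-180.    -0.   136.8] shift [-0.004 -0.     0.746] turn [-0.    -0.001 -0.003] rows [4. 1.]
[0.55351867 0.26831331] [-0.74000186  0.67260486] [0.07128005 0.2433044 ] [[0.62, 0.208], [0.576, 0.248], [0.531, 0.288], [0.487, 0.329]]
small_beaker_c 0.76 [299. 203. 356. 270.] [0.604 0.218] 0.023 0.06583182438771457
small_beaker_c 0.63 [298. 344. 337. 382.] [0.584 0.235] 0.001 0.2858347674585866
reagent_bottle_c 0.79 [304. 127. 349. 182.] [0.558 0.261] 0.019 0.07492187187599902
weighing_bottle_c 0.92 [294.  36. 350. 104.] [0.514 0.3  ] 0.02 0.07725691535606805
weighing_bottle_c 0.84 [ 55.   1. 147.  59.] [0.373 0.207] 0.021 0.07100814873499245
lens_can_c 0.62 [307.   0. 349.  22.] [0.479 0.337] 0.015 0.05731200671948394
```

View pics/w1.png

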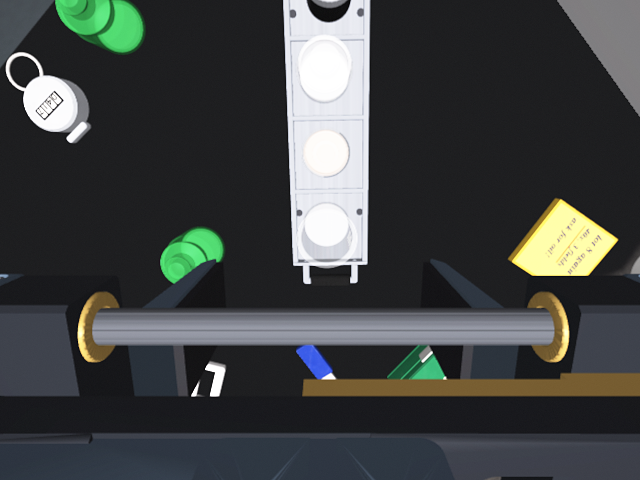

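Wrist view: row is vertical, aligned with the tool. Beaker at (327,235), then reagent (326,153), weighing bottle (324,70), can (330,5); the green one is at (190,255), off to the side. Descending to the beaker.

```bash
python3 -m crank '[[1,[-0.006,0,0.15],[0,0,0]],[1,[-0.006,0,0.3],[0,0,0]],[1,[-0.006,0,0.45],[0,0,0]],[1,[-0.006,0,0.6],[0,0,0]],[1,[-0.006,0,0.7],[0,0,0]],[1,[-0.006,0,0.755],[0,0,0]],[1,[-0.006,0,0.755],[0,0,0]]]' 15
python3 -m crank '[[0.4,[0,0,0],[0,0,0]],[0.4,[0,0,0],[0,0,0]],[0.3,[0,0,0],[0,0,0]],[0.3,[0,0,0],[0,0,0]],[0.3,[0,0,0],[0,0,0]],[0.3,[0,0,0],[0,0,0]]]' 15
```

```text
time_s: 4.18
eef_pos: [0.6001, 0.2176, 0.0464]
eef_rot: [-179.8, -0.1, 137.0]
force: [0.6, -0.1, -1.0]
grip_width: 0.0911
grip_force: 0.0
time_s: 4.68
eef_pos: [0.6022, 0.2177, 0.0495]
eef_rot: [179.9, 0.0, 137.0]
force: [0.6, 0.6, -0.1]
grip_width: 0.0541
grip_force: 0.0
```

```bash
python3 -m crank '[[0.2,[0,0,0],[0,0,0]],[0.2,[0,0,0],[0,0,0]],[0.2,[0,0,0],[0,0,0]],[0.2,[0,0,0],[0,0,0]],[0.2,[0,0,0],[0,0,0]],[0.2,[0,0,0],[0,0,0]]]' 15
```

```text
time_s: 5.18
eef_pos: [0.6022, 0.2177, 0.0491]
eef_rot: [180.0, 0.0, 137.0]
force: [0.5, 0.2, 2.5]
grip_width: 0.045
grip_force: 15.0
```

```bash
python3 -m crank '[[0.2,[0,0,-0.03],[0,0,0]],[0.2,[0,0,-0.1],[0,0,0]],[0.2,[0,0,-0.2],[0,0,0]],[0.2,[0,0,-0.3],[0,0,0]],[0.2,[0,0,-0.4],[0,0,0]],[0.2,[0,0,-0.5],[0,0,0]],[0.2,[0,0,-0.6],[0,0,0]],[0.2,[0,0,-0.6],[0,0,0]]]' 15
python3 plan.py .604 -.001 .169 211.5
```

```text
time_s: 5.85
eef_pos: [0.6039, 0.2183, 0.1734]
eef_rot: [179.6, 0.2, 137.0]
force: [-0.2, -0.6, -0.2]
grip_width: 0.0453
grip_force: 15.0
t 5.85 pos [0.6039 0.2183 0.1734] [179.6   0.2 137. ] shift [-0.748 -0.801  0.019] turn [ 0.003  0.007 -1.242] rows [ 6. 11.]
```

```bash
python3 -m crank '[[0.2,[-0.04,-0.04,0],[0,0,-0.07]],[0.2,[-0.12,-0.13,0],[0,0,-0.17]],[0.2,[-0.22,-0.24,0],[0,0,-0.27]],[0.2,[-0.32,-0.34,0],[0,0,-0.37]],[0.2,[-0.42,-0.45,0],[0,0,-0.47]],[0.2,[-0.52,-0.56,0],[0,0,-0.57]],[0.2,[-0.6,-0.64,0],[0,0,-0.67]],[0.2,[-0.68,-0.73,0],[0,0,-0.77]],[0.2,[-0.73,-0.78,0],[0,0,-0.87]],[0.2,[-0.748,-0.801,0],[0,0,-0.95]]]' 15
python3 -m crank '[[0.2,[0,0,0],[0,0,-0.1]],[0.2,[0,0,0],[0,0,-0.2]],[0.2,[0,0,0],[0,0,-0.27]],[0.2,[0,0,0],[0,0,-0.292]],[0.2,[0,0,0],[0,0,-0.292]],[0.2,[0,0,0],[0,0,-0.292]]]' 15
python3 - <<'E'
from h import *
from plan import plan
s=snap('wrist','w2.png')
c,e,wh=box(s,'wrist','bench_carrier'); print(c,e,wh,np.degrees(np.arctan2(e[1],e[0]))%360,np.round(places(c,e),3).tolist())
plan(*places(c,e)[0],.169,np.degrees(np.arctan2(e[1],e[0])))
d=models.trace('wrist','bench_carrier')[0]; p=pts(s,d['pixels']); print(d['score'],d['rect'],np.percentile(p[:,2],[1,25,50,75,99]))
np.save('p.npy',p)
E
```

```text
time_s: 6.68
eef_pos: [0.6013, -0.004, 0.1677]
eef_rot: [-180.0, -0.1, -165.9]
force: [-0.1, -0.3, -0.8]
grip_width: 0.0447
grip_force: 15.0
time_s: 7.18
eef_pos: [0.6017, -0.0016, 0.1683]
eef_rot: [180.0, -0.0, -148.6]
force: [-0.5, -0.4, -0.7]
grip_width: 0.0449
grip_force: 15.0
[ 0.53408393 -0.04157889] [-0.8565275  -0.51610136] [0.07053796 0.20302656] 211.0711 [[0.611, 0.005], [0.56, -0.026], [0.508, -0.057], [0.457, -0.088]]
t 7.28 pos [ 0.6019 -0.0015  0.1686] [ 180.    -0.  -148.6] shift [-0.056  0.003 -0.002] turn [ 0.    -0.     0.006] rows [1. 1.]
0.61 [276.3, 1.1, 377.3, 271.3] [0.0036606  0.00497211 0.00558317 0.00663036 0.01720955]
```

View pics/w2.png

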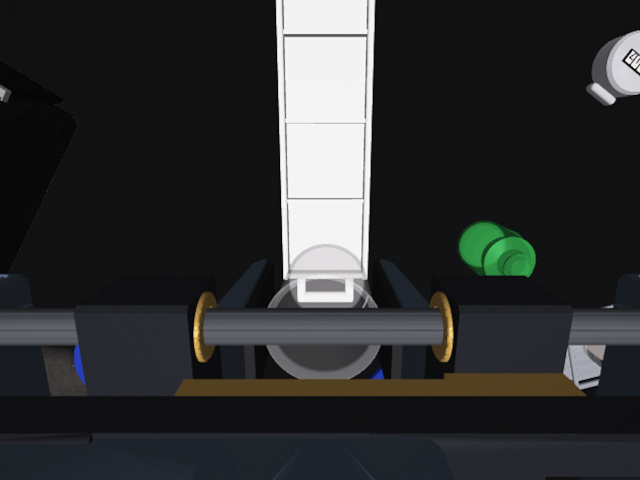

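Beaker held in front of the fingers; carrier vertical in view, dividers at rows 198, 123, 35, outer walls at columns about 283–370. I'll locate the carrier from the dividers.

```bash
cat >> h.py <<'E'
def pix(s,u,v,z):
    K=s['camera_matrix'];T=s['world_from_camera']
    r=T[:3,:3]@np.array([(u-K[0,2])/K[0,0],-(v-K[1,2])/K[1,1],-1.]); o=T[:3,3]
    return o+r*(z-o[2])/r[2]
E
python3 - <<'E'
from h import *
s=snap('wrist'); g=cv2.cvtColor(s['img'],cv2.COLOR_RGB2GRAY).astype(int)
e=np.array([-.8526,-.5225]);n=np.array([-e[1],e[0]])
col=g[:,310:340].mean(1); d=[v for v in range(5,270) if col[v]<col[v-3:v+4].max()-15 and col[v]==col[v-3:v+4].min()]; print(d,col[d])
for v in d:
    P=pix(s,325,v,.016)[:2]; print(v,P.round(4),(P@e).round(4),(P@n).round(4))
for v in (60,160,230):
    u=np.nonzero(g[v]>110)[0]; u=u[(u>250)&(u<400)]; a,b=pix(s,u.min(),v,.016)[:2],pix(s,u.max()+1,v,.016)[:2]
    print(v,u.min(),u.max(),a.round(4),b.round(4),np.linalg.norm(a-b).round(4),'mid',((a+b)/2).round(4),((a+b)/2@n).round(4))
p=np.array(telemetry.sense()['eef_pos'])[:2]; print('tcp',p,p@e,p@n)
E
```

```text
[34, 122, 198, 246] [ 74.56666667 220.53333333 154.66666667 205.76666667]
34 [ 0.4779 -0.0756] -0.368 0.3142
122 [ 0.5289 -0.0443] -0.4278 0.3141
198 [ 0.5774 -0.0145] -0.4847 0.3141
246 [0.6105 0.0058] -0.5235 0.3141
60 278 373 [ 0.5102 -0.0956] [ 0.474  -0.0366] 0.0692 mid [ 0.4921 -0.0661] 0.3135
160 280 370 [ 0.5706 -0.0591] [5.342e-01 2.000e-04] 0.0696 mid [ 0.5524 -0.0294] 0.3137
230 282 368 [ 0.6172 -0.0304] [0.5809 0.0288] 0.0695 mid [ 0.5991 -0.0008] 0.3137
tcp [ 0.601953   -0.00153034] -0.512425525499519 0.31582521109664397
```

```bash
python3 -m crank '[[0.2,[-0.023,0.006,0.05],[0,0,0]],[0.2,[-0.023,0.006,0.15],[0,0,0]],[0.2,[-0.023,0.006,0.27],[0,0,0]],[0.2,[-0.023,0.006,0.39],[0,0,0]],[0.2,[-0.023,0.006,0.48],[0,0,0]],[0.2,[-0.023,0.006,0.54],[0,0,0]],[0.2,[-0.023,0.006,0.575],[0,0,0]],[0.2,[-0.023,0.006,0.595],[0,0,0]],[0.2,[-0.023,0.006,0.595],[0,0,0]]]' 15
python3 -m crank '[[0.2,[0,0,0.005],[0,0,0]],[0.2,[0,0,0.01],[0,0,0]],[0.2,[0,0,0.01],[0,0,0]]]' 15
```

```text
time_s: 8.13
eef_pos: [0.6052, 0.002, 0.0491]
eef_rot: [180.0, -0.0, -148.5]
force: [0.0, 0.3, -0.7]
grip_width: 0.045
grip_force: 15.0
time_s: 8.38
eef_pos: [0.6057, 0.0018, 0.0484]
eef_rot: [-180.0, 0.1, -148.5]
force: [-0.0, 0.0, -1.3]
grip_width: 0.0448
grip_force: 15.0
```

```bash
python3 -m crank '[[0.2,[0,0,0.005],[0,0,0]],[0.2,[0,0,0.005],[0,0,0]],[0.2,[0,0,0.005],[0,0,0]]]' 15
```

```text
time_s: 8.63
eef_pos: [0.6059, 0.0019, 0.048]
eef_rot: [-180.0, 0.1, -148.5]
force: [-1.2, 1.5, 5.4]
grip_width: 0.0448
grip_force: 15.0
```

```bash
python3 -m crank '[[0.6,[0,0,0],[0,0,0]],[0.7,[0,0,0],[0,0,0]],[0.8,[0,0,0],[0,0,0]],[0.85,[0,0,0],[0,0,0]],[0.85,[0,0,0],[0,0,0]],[0.85,[0,0,0],[0,0,0]]]'
python3 -m crank '[[0.85,[0,0,-0.05],[0,0,0]],[0.85,[0,0,-0.15],[0,0,0]],[0.85,[0,0,-0.3],[0,0,0]],[0.85,[0,0,-0.45],[0,0,0]],[0.85,[0,0,-0.6],[0,0,0]],[0.85,[0,0,-0.6],[0,0,0]],[0.85,[0,0,-0.6],[0,0,0]]]'
python3 - <<'E'
from h import *
from plan import plan
s=snap('top','t3.png')
e=np.array([-.8526,-.5225]);n=np.array([-e[1],e[0]])
for q in ['small_beaker_c','reagent_bottle_c']:
    for d in models.trace('top',q)[:2]:
        p=pts(s,d['pixels']); p=p[(p[:,2]>.025)&(p[:,2]<.09)]
        if len(p)<5: continue
        c=cv2.minEnclosingCircle(p[:,:2].astype(np.float32)); c0=np.array(c[0]); print(q,round(d['score'],2),np.round(d['rect']),c0.round(3),round(c[1],3),p[:,2].max(),c0@e+.427,c0@n-.3145)
snap('side','s3.png')
plan(.5565,.259,.169,137)
E
```

```text
time_s: 9.13
eef_pos: [0.6052, 0.0018, 0.0466]
eef_rot: [180.0, -0.0, -148.5]
force: [-0.3, -0.6, -0.7]
grip_width: 0.0772
grip_force: 0.0
time_s: 9.72
eef_pos: [0.6065, 0.0018, 0.1696]
eef_rot: [-179.8, 0.3, -148.5]
force: [0.1, 0.5, -1.1]
grip_width: 0.0772
grip_force: 0.0
small_beaker_c 0.5 [337. 306. 360. 346.] [0.374 0.123] 0.019 0.028264264204152623 0.04379184634238481 -0.2235618539959192
reagent_bottle_c 0.66 [272. 220. 291. 238.] [0.555 0.259] 0.019 0.0785449460669545 -0.18112839626073846 -0.24525009247064591
t 9.92 pos [0.6043 0.0019 0.1655] [ 1.799e+02 -1.000e-01 -1.485e+02] shift [-0.468  1.221 -0.017] turn [-0.    -0.003  1.242] rows [ 7. 11.]
```

```bash
python3 -m crank '[[0.85,[-0.04,0.1,0],[0,0,0.1]],[0.85,[-0.08,0.2,0],[0,0,0.2]],[0.85,[-0.12,0.32,0],[0,0,0.3]],[0.9,[-0.16,0.44,0],[0,0,0.4]],[0.9,[-0.2,0.56,0],[0,0,0.5]],[1,[-0.24,0.68,0],[0,0,0.6]],[1,[-0.28,0.79,0],[0,0,0.7]],[1,[-0.32,0.89,0],[0,0,0.8]],[1,[-0.36,0.96,0],[0,0,0.9]],[1,[-0.38,0.99,0],[0,0,0.99]]]'
python3 - <<'E'
from h import *
from plan import plan
s=snap('top','t4.png')
e=np.array([-.8526,-.5225]);n=np.array([-e[1],e[0]])
for q in ['small_beaker_c']:
    for d in models.trace('top',q)[:2]:
        p=pts(s,d['pixels']); p=p[(p[:,2]>.025)&(p[:,2]<.09)]
        if len(p)<5: continue
        c=cv2.minEnclosingCircle(p[:,:2].astype(np.float32)); c0=np.array(c[0]); print(q,round(d['score'],2),np.round(d['rect']),c0.round(3),round(c[1],3),p[:,2].max(),c0@e+.427,c0@n-.3145)
plan(.556,.259,.169,137)
a=s['img'][130:350,200:500,::-1]
cv2.imwrite('pics/c4.png',cv2.resize(a,None,fx=2.6,fy=2.6,interpolation=cv2.INTER_CUBIC))
E
```

```text
time_s: 10.75
eef_pos: [0.5656, 0.2124, 0.1654]
eef_rot: [-179.9, -0.1, 151.9]
force: [-0.2, -0.2, -0.2]
grip_width: 0.0911
grip_force: 0.0
small_beaker_c 0.55 [400. 196. 421. 218.] [0.602 0.002] 0.022 0.06827796364813832 -0.08759659227821986 -0.001740154353901735
t 10.85 pos [0.566  0.2115 0.1654] [-1.799e+02 -1.000e-01  1.522e+02] shift [ 0.155  0.187 -0.018] turn [-0.002 -0.001  0.254] rows [2. 3.]
```

View pics/c4.png

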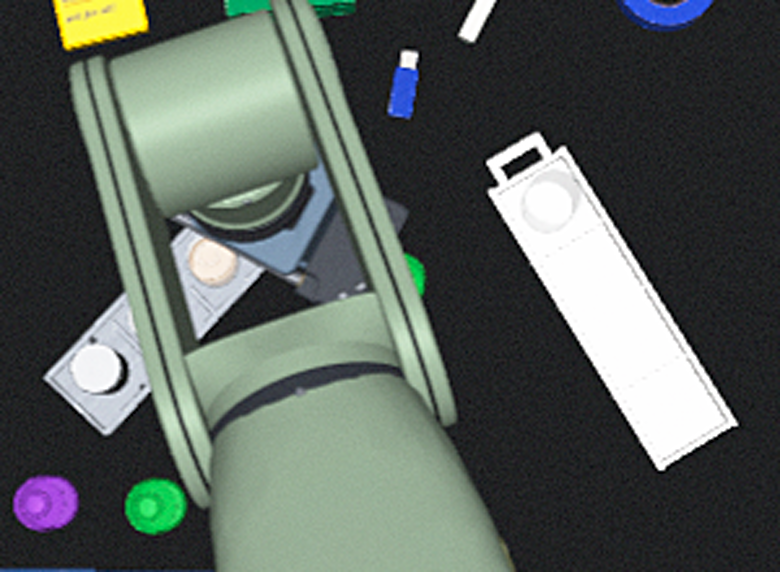

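Beaker stands in the first compartment at crop (549,202); carrier and its handle (518,158) have not moved. On to the reagent bottle at (212,262).

```bash
python3 -m crank '[[1,[0.06,0.07,0],[0,0,0.1]],[1,[0.12,0.15,0],[0,0,0.2]],[1,[0.155,0.187,-0.01],[0,0,0.254]],[1,[0.155,0.187,-0.018],[0,0,0.254]],[1,[0.155,0.187,-0.018],[0,0,0.254]]]'
cat > look.py <<'E'
import sys; from h import *; from plan import plan
q=sys.argv[1]; s=snap('wrist','wl_'+q+'.png')
for d in models.trace('wrist',q)[:3]:
    p=pts(s,d['pixels']); p=p[(p[:,2]>.02)&(p[:,2]<.09)]
    if len(p)<5: continue
    c=cv2.minEnclosingCircle(p[:,:2].astype(np.float32)); print(q,round(d['score'],2),np.round(d['rect']),np.round(c[0],4),round(c[1],3),s['img'][d['pixels']].mean(0).round())
    plan(*c[0],.048,137)
E
python3 look.py reagent_bottle_c
```

```text
time_s: 11.27
eef_pos: [0.5567, 0.2573, 0.1701]
eef_rot: [-179.9, 0.0, 137.1]
force: [0.8, -1.1, 0.7]
grip_width: 0.0909
grip_force: 0.0
reagent_bottle_c 0.57 [305. 208. 353. 268.] [0.5571 0.261 ] 0.019 [249. 246. 245.]
t 11.37 pos [0.5569 0.2568 0.1701] [-179.9    0.   136.9] shift [0.014 0.017 0.61 ] turn [-0.001  0.    -0.001] rows [3. 1.]
```

```bash
python3 -m crank '[[1,[0.01,0.012,0.12],[0,0,0]],[1,[0.01,0.012,0.25],[0,0,0]],[1,[0.01,0.012,0.38],[0,0,0]],[1,[0.01,0.012,0.5],[0,0,0]],[1,[0.01,0.012,0.58],[0,0,0]],[1,[0.01,0.012,0.61],[0,0,0]],[0.6,[0.01,0.012,0.61],[0,0,0]],[0.4,[0.01,0.012,0.61],[0,0,0]],[0.3,[0.01,0.012,0.61],[0,0,0]],[0.2,[0.01,0.012,0.61],[0,0,0]]]' 15
python3 -m crank '[[0.2,[0,0,0],[0,0,0]],[0.15,[0,0,0],[0,0,0]],[0.15,[0,0,0],[0,0,0]],[0.15,[0,0,0],[0,0,0]],[0.15,[0,0,0],[0,0,0]],[0.15,[0,0,0],[0,0,0]],[0.15,[0,0,0],[0,0,0]]]' 15
```

```text
time_s: 12.2
eef_pos: [0.5579, 0.2613, 0.0499]
eef_rot: [179.8, 0.1, 136.9]
force: [0.3, 0.7, 0.1]
grip_width: 0.0676
grip_force: 0.0
time_s: 12.78
eef_pos: [0.5571, 0.2612, 0.0486]
eef_rot: [180.0, 0.0, 136.9]
force: [0.7, -0.2, 1.2]
grip_width: 0.0367
grip_force: 15.0
```

```bash
python3 -m crank '[[0.15,[0,0,-0.03],[0,0,0]],[0.15,[0,0,-0.1],[0,0,0]],[0.15,[0,0,-0.2],[0,0,0]],[0.15,[0,0,-0.3],[0,0,0]],[0.15,[0,0,-0.4],[0,0,0]],[0.15,[0,0,-0.5],[0,0,0]],[0.15,[0,0,-0.6],[0,0,0]],[0.15,[0,0,-0.6],[0,0,0]]]' 15
python3 plan.py .554 -.0295 .1686 211.5
```

```text
time_s: 13.45
eef_pos: [0.559, 0.2619, 0.173]
eef_rot: [179.6, 0.2, 136.9]
force: [0.9, 0.7, 0.0]
grip_width: 0.0369
grip_force: 15.0
t 13.45 pos [0.559  0.2619 0.173 ] [179.6   0.2 136.9] shift [-0.978 -1.08   0.017] turn [ 0.004  0.007 -1.244] rows [ 7. 11.]
```

```bash
python3 -m crank '[[0.15,[-0.04,-0.04,0],[0,0,-0.07]],[0.15,[-0.12,-0.13,0],[0,0,-0.17]],[0.15,[-0.22,-0.24,0],[0,0,-0.27]],[0.15,[-0.34,-0.37,0],[0,0,-0.37]],[0.15,[-0.46,-0.5,0],[0,0,-0.47]],[0.15,[-0.58,-0.63,0],[0,0,-0.57]],[0.15,[-0.7,-0.76,0],[0,0,-0.67]],[0.15,[-0.81,-0.88,0],[0,0,-0.77]],[0.15,[-0.88,-0.95,0],[0,0,-0.87]],[0.15,[-0.92,-1,0],[0,0,-0.97]]]' 15
python3 plan.py .554 -.0295 .1686 211.5
```

```text
time_s: 14.28
eef_pos: [0.5538, -0.0133, 0.1674]
eef_rot: [-180.0, -0.1, -164.8]
force: [-0.0, -0.2, -0.3]
grip_width: 0.0369
grip_force: 15.0
t 14.28 pos [ 0.5538 -0.0133  0.1674] [-1.800e+02 -1.000e-01 -1.648e+02] shift [ 0.02  -0.079 -0.006] turn [ 0.    -0.002 -0.271] rows [1. 3.]
```

```bash
python3 -m crank '[[0.15,[0.01,-0.04,0],[0,0,-0.1]],[0.15,[0.02,-0.075,0],[0,0,-0.2]],[0.15,[0.02,-0.075,0],[0,0,-0.265]],[0.15,[0.02,-0.075,0],[0,0,-0.265]],[0.15,[0.02,-0.075,0],[0,0,-0.265]],[0.15,[0.02,-0.075,0],[0,0,-0.265]]]' 15
python3 - <<'E'
from h import *
from plan import plan
s=snap('wrist','w5.png'); g=cv2.cvtColor(s['img'],cv2.COLOR_RGB2GRAY).astype(int)
e=np.array([-.8526,-.5225]);n=np.array([-e[1],e[0]])
col=g[:,310:340].mean(1); d=[v for v in range(5,270) if col[v]<col[v-3:v+4].max()-15 and col[v]==col[v-3:v+4].min()]
for v in d:
    P=pix(s,325,v,.016)[:2]; print(v,P.round(4),(P@e+.427).round(4))
for v in (100,180):
    u=np.nonzero(g[v]>110)[0]; u=u[(u>250)&(u<400)]; a,b=pix(s,u.min(),v,.016)[:2],pix(s,u.max()+1,v,.016)[:2]
    print(v,'mid',(((a+b)/2)@n-.3145).round(4))
plan(.554,-.0295,.048,211.5)
E
```

```text
time_s: 14.78
eef_pos: [0.5541, -0.026, 0.1678]
eef_rot: [180.0, -0.0, -149.1]
force: [0.3, -0.9, -1.3]
grip_width: 0.0368
grip_force: 15.0
12 [ 0.4175 -0.106 ] 0.1264
22 [ 0.4229 -0.1027] 0.1201
112 [ 0.4746 -0.0717] 0.0598
189 [ 0.5234 -0.0424] 0.003
262 [ 0.5741 -0.012 ] -0.0562
100 mid -0.0011
180 mid -0.0011
t 14.83 pos [ 0.5542 -0.026   0.168 ] [ 180.    -0.  -149.1] shift [ 0.01  -0.015  0.6  ] turn [ 0.    -0.001 -0.01 ] rows [3. 1.]
```

View pics/w5.png

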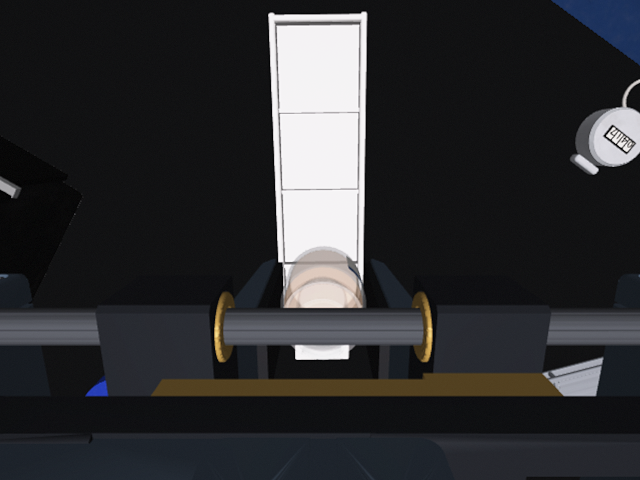

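```bash
python3 -m crank '[[0.15,[0.012,-0.014,0.05],[0,0,-0.01]],[0.15,[0.012,-0.014,0.15],[0,0,-0.01]],[0.15,[0.012,-0.014,0.27],[0,0,-0.01]],[0.15,[0.012,-0.014,0.39],[0,0,-0.01]],[0.15,[0.012,-0.014,0.48],[0,0,-0.01]],[0.15,[0.012,-0.014,0.54],[0,0,-0.01]],[0.15,[0.012,-0.014,0.575],[0,0,-0.01]],[0.15,[0.012,-0.014,0.595],[0,0,-0.01]],[0.15,[0.012,-0.014,0.602],[0,0,-0.01]],[0.15,[0.012,-0.014,0.602],[0,0,-0.01]]]' 15
python3 -m crank '[[0.15,[0,0,0.006],[0,0,0]],[0.15,[0,0,0.006],[0,0,0]],[0.15,[0,0,0.006],[0,0,0]]]' 15
```

```text
time_s: 15.67
eef_pos: [0.5541, -0.0299, 0.0482]
eef_rot: [-180.0, 0.0, -148.4]
force: [-0.0, -0.3, -1.2]
grip_width: 0.0369
grip_force: 15.0
time_s: 15.92
eef_pos: [0.5547, -0.0299, 0.0476]
eef_rot: [-179.9, 0.1, -148.4]
force: [0.9, 0.2, 2.0]
grip_width: 0.0366
grip_force: 15.0
```

```bash
python3 -m crank '[[0.15,[0,0,0.003],[0,0,0]],[0.15,[0,0,0.003],[0,0,0]],[0.5,[0,0,0.003],[0,0,0]],[0.6,[0,0,0.003],[0,0,0]],[0.7,[0,0,0.003],[0,0,0]],[0.75,[0,0,0.003],[0,0,0]],[0.8,[0,0,0.003],[0,0,0]],[0.8,[0,0,0.003],[0,0,0]],[0.8,[0,0,0.003],[0,0,0]]]'
python3 -m crank '[[0.8,[0,0,-0.05],[0,0,0]],[0.8,[0,0,-0.15],[0,0,0]],[0.8,[0,0,-0.3],[0,0,0]],[0.8,[0,0,-0.45],[0,0,0]],[0.8,[0,0,-0.6],[0,0,0]],[0.8,[0,0,-0.6],[0,0,0]],[0.8,[0,0,-0.6],[0,0,0]]]'
python3 plan.py .512 .3 .169 137
```

```text
time_s: 16.67
eef_pos: [0.5538, -0.0299, 0.046]
eef_rot: [180.0, -0.0, -148.4]
force: [-0.0, -0.6, -0.6]
grip_width: 0.0729
grip_force: 0.0
time_s: 17.25
eef_pos: [0.555, -0.0299, 0.1688]
eef_rot: [-179.8, 0.2, -148.4]
force: [-0.3, -0.4, 0.2]
grip_width: 0.0732
grip_force: 0.0
t 17.25 pos [ 0.555  -0.0299  0.1688] [-179.8    0.2 -148.4] shift [-0.68   1.518 -0.002] turn [0.    0.005 1.243] rows [ 8. 11.]
```

```bash
python3 -m crank '[[0.8,[-0.04,0.1,0],[0,0,0.1]],[0.8,[-0.09,0.2,0],[0,0,0.2]],[0.9,[-0.13,0.3,0],[0,0,0.3]],[0.9,[-0.17,0.4,0],[0,0,0.4]],[1,[-0.22,0.5,0],[0,0,0.5]],[1,[-0.26,0.6,0],[0,0,0.6]],[1,[-0.31,0.7,0],[0,0,0.7]],[1,[-0.35,0.8,0],[0,0,0.8]],[1,[-0.4,0.9,0],[0,0,0.9]],[1,[-0.44,1,0],[0,0,1]]]'
python3 - <<'E'
from h import *
from plan import plan
plan(.512,.3,.169,137)
s=snap('top','t6.png')
e=np.array([-.8526,-.5225]);n=np.array([-e[1],e[0]])
for q in ['small_beaker_c','reagent_bottle_c']:
    for d in models.trace('top',q)[:2]:
        p=pts(s,d['pixels']); p=p[(p[:,2]>.025)&(p[:,2]<.09)]
        if len(p)<5: continue
        c=cv2.minEnclosingCircle(p[:,:2].astype(np.float32)); c0=np.array(c[0]); print(q,round(d['score'],2),c0.round(3),round(c[1],3),p[:,2].max(),c0@e+.427,c0@n-.3145)
E
```

```text
time_s: 18.08
eef_pos: [0.5232, 0.1875, 0.165]
eef_rot: [-179.9, -0.1, 151.3]
force: [0.6, -0.0, -0.0]
grip_width: 0.0915
grip_force: 0.0
t 18.08 pos [0.5232 0.1875 0.165 ] [-1.799e+02 -1.000e-01  1.513e+02] shift [ 0.32   0.466 -0.02 ] turn [-0.002 -0.001  0.238] rows [3. 2.]
small_beaker_c 0.62 [0.602 0.002] 0.023 0.06650989712152433 -0.08763521140187519 -0.0015720696537289691
reagent_bottle_c 0.85 [ 0.552 -0.031] 0.019 0.0766121645254314 -0.027493856183439525 -0.0001209076747298865
```

Both placed well. Third: weighing bottle.

```bash
python3 -m crank '[[1,[0.08,0.11,0],[0,0,0.1]],[1,[0.16,0.23,0],[0,0,0.2]],[1,[0.24,0.35,-0.01],[0,0,0.238]],[1,[0.31,0.45,-0.02],[0,0,0.238]],[1,[0.315,0.455,-0.02],[0,0,0.238]],[1,[0.315,0.455,-0.02],[0,0,0.238]],[1,[0.315,0.455,-0.02],[0,0,0.238]]]'
python3 look.py weighing_bottle_c
```

```text
time_s: 18.82
eef_pos: [0.5119, 0.2952, 0.1696]
eef_rot: [-179.9, 0.0, 137.3]
force: [-0.7, -0.0, -0.6]
grip_width: 0.0908
grip_force: 0.0
weighing_bottle_c 0.81 [194. 360. 227. 397.] [0.5451 0.1345] 0.014 [ 74. 203. 104.]
t 18.92 pos [0.5122 0.295  0.1699] [-179.9    0.   137.2] shift [-0.666 -0.477  0.61 ] turn [-0.001  0.     0.004] rows [5. 1.]
weighing_bottle_c 0.61 [302. 201. 360. 266.] [0.5128 0.3013] 0.021 [252. 252. 253.]
t 18.92 pos [0.5122 0.295  0.1699] [-179.9    0.   137.2] shift [0.019 0.026 0.609] turn [-0.001  0.     0.004] rows [3. 1.]
weighing_bottle_c 0.6 [152.  55. 230. 120.] [0.3721 0.3   ] 0.021 [ 86. 217. 120.]
t 18.92 pos [0.5122 0.295  0.1699] [-179.9    0.   137.2] shift [ 0.531 -0.457  0.61 ] turn [-0.001  0.     0.004] rows [5. 1.]
```

View pics/wl_weighing_bottle_c.png

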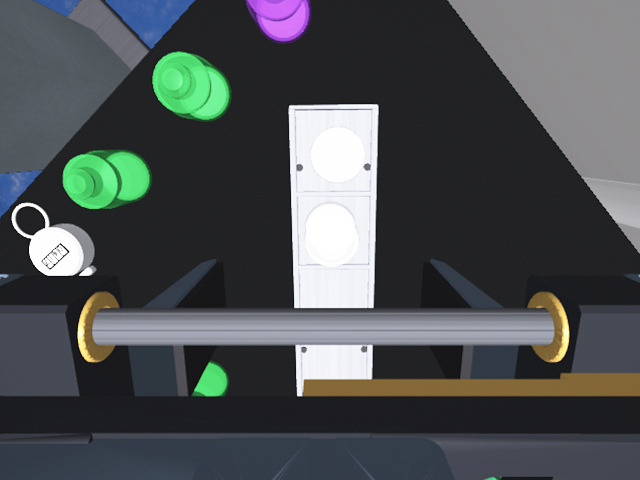

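The clear bottle is at (331,233), second of the two left in the rack; green look-alikes are at (190,85), (105,180) and (210,378), clear of the fingers. Descending.

```bash
python3 -m crank '[[1,[0.014,0.022,0.12],[0,0,0]],[1,[0.014,0.022,0.25],[0,0,0]],[1,[0.014,0.022,0.38],[0,0,0]],[1,[0.014,0.022,0.5],[0,0,0]],[1,[0.014,0.022,0.58],[0,0,0]],[1,[0.014,0.022,0.61],[0,0,0]],[0.6,[0.014,0.022,0.61],[0,0,0]],[0.4,[0.014,0.022,0.61],[0,0,0]],[0.3,[0.014,0.022,0.61],[0,0,0]],[0.2,[0.014,0.022,0.61],[0,0,0]]]' 15
python3 -m crank '[[0.2,[0,0,0],[0,0,0]],[0.2,[0,0,0],[0,0,0]],[0.2,[0,0,0],[0,0,0]],[0.2,[0,0,0],[0,0,0]],[0.2,[0,0,0],[0,0,0]],[0.2,[0,0,0],[0,0,0]],[0.2,[0,0,0],[0,0,0]]]' 15
```

```text
time_s: 19.75
eef_pos: [0.514, 0.302, 0.0497]
eef_rot: [179.8, 0.0, 137.3]
force: [-0.3, -0.2, 0.2]
grip_width: 0.0675
grip_force: 0.0
time_s: 20.33
eef_pos: [0.5131, 0.3019, 0.0485]
eef_rot: [180.0, 0.0, 137.3]
force: [-1.5, 0.6, 2.6]
grip_width: 0.0404
grip_force: 15.0
```

```bash
python3 -m crank '[[0.2,[0,0,-0.03],[0,0,0]],[0.2,[0,0,-0.1],[0,0,0]],[0.2,[0,0,-0.2],[0,0,0]],[0.2,[0,0,-0.3],[0,0,0]],[0.2,[0,0,-0.4],[0,0,0]],[0.2,[0,0,-0.5],[0,0,0]],[0.2,[0,0,-0.6],[0,0,0]],[0.2,[0,0,-0.6],[0,0,0]],[0.2,[0,0,-0.6],[0,0,0]]]' 15
python3 plan.py .5023 -.0605 .1686 211.5
```

```text
time_s: 21.08
eef_pos: [0.5134, 0.3019, 0.1691]
eef_rot: [179.9, 0.0, 137.3]
force: [0.1, -0.1, -1.3]
grip_width: 0.0399
grip_force: 15.0
t 21.08 pos [0.5134 0.3019 0.1691] [179.9   0.  137.3] shift [-1.189e+00 -1.369e+00  1.000e-03] turn [ 1.000e-03  2.000e-03 -1.237e+00] rows [ 9. 11.]
```

```bash
python3 -m crank '[[0.2,[-0.03,-0.04,0],[0,0,-0.05]],[0.2,[-0.1,-0.12,0],[0,0,-0.14]],[0.2,[-0.2,-0.23,0],[0,0,-0.24]],[0.2,[-0.3,-0.35,0],[0,0,-0.34]],[0.2,[-0.4,-0.46,0],[0,0,-0.44]],[0.2,[-0.5,-0.58,0],[0,0,-0.54]],[0.2,[-0.6,-0.69,0],[0,0,-0.64]],[0.2,[-0.7,-0.81,0],[0,0,-0.74]],[0.2,[-0.79,-0.91,0],[0,0,-0.84]],[0.2,[-0.86,-0.99,0],[0,0,-0.94]]]' 15
python3 plan.py .5023 -.0605 .1686 211.5
```

```text
time_s: 21.92
eef_pos: [0.5036, 0.0375, 0.1666]
eef_rot: [180.0, -0.2, -166.1]
force: [0.7, -0.8, -0.7]
grip_width: 0.0403
grip_force: 15.0
t 21.92 pos [0.5036 0.0375 0.1666] [ 180.    -0.2 -166.1] shift [ 0.125 -0.474 -0.01 ] turn [ 0.001 -0.003 -0.293] rows [3. 3.]
```

```bash
python3 -m crank '[[0.2,[0.02,-0.09,0],[0,0,-0.09]],[0.2,[0.05,-0.19,0],[0,0,-0.18]],[0.2,[0.08,-0.29,0],[0,0,-0.25]],[0.2,[0.1,-0.37,0],[0,0,-0.285]],[0.2,[0.115,-0.43,0],[0,0,-0.285]],[0.2,[0.12,-0.45,0],[0,0,-0.285]],[0.2,[0.12,-0.45,0],[0,0,-0.285]],[0.2,[0.12,-0.45,0],[0,0,-0.285]]]' 15
python3 plan.py .5023 -.0605 .048 211.5
```

```text
time_s: 22.58
eef_pos: [0.5028, -0.0531, 0.1677]
eef_rot: [179.9, -0.0, -149.3]
force: [-1.3, -0.5, -1.7]
grip_width: 0.0405
grip_force: 15.0
t 22.58 pos [ 0.5028 -0.0531  0.1677] [ 179.9   -0.  -149.3] shift [ 0.021 -0.031  0.598] turn [ 0.001 -0.    -0.013] rows [3. 1.]
```

```bash
python3 -m crank '[[0.2,[0.01,-0.02,0.03],[0,0,-0.013]],[0.2,[0.021,-0.031,0.12],[0,0,-0.013]],[0.2,[0.021,-0.031,0.24],[0,0,-0.013]],[0.2,[0.021,-0.031,0.36],[0,0,-0.013]],[0.2,[0.021,-0.031,0.46],[0,0,-0.013]],[0.2,[0.021,-0.031,0.53],[0,0,-0.013]],[0.2,[0.021,-0.031,0.57],[0,0,-0.013]],[0.2,[0.021,-0.031,0.595],[0,0,-0.013]],[0.2,[0.021,-0.031,0.602],[0,0,-0.013]],[0.2,[0.021,-0.031,0.602],[0,0,-0.013]]]' 15
python3 -m crank '[[0.2,[0,0,0.006],[0,0,0]],[0.2,[0,0,0.006],[0,0,0]],[0.2,[0,0,0.006],[0,0,0]]]' 15
```

```text
time_s: 23.42
eef_pos: [0.5029, -0.0608, 0.0481]
eef_rot: [-180.0, 0.0, -148.4]
force: [-0.7, -0.6, -0.9]
grip_width: 0.0406
grip_force: 15.0
time_s: 23.67
eef_pos: [0.5036, -0.061, 0.0475]
eef_rot: [-179.9, 0.1, -148.4]
force: [1.3, 0.9, 2.3]
grip_width: 0.0402
grip_force: 15.0
```

```bash
python3 -m crank '[[0.2,[0,0,0.003],[0,0,0]],[0.2,[0,0,0.003],[0,0,0]],[0.5,[0,0,0.003],[0,0,0]],[0.6,[0,0,0.003],[0,0,0]],[0.7,[0,0,0.003],[0,0,0]],[0.75,[0,0,0.003],[0,0,0]],[0.8,[0,0,0.003],[0,0,0]],[0.8,[0,0,0.003],[0,0,0]],[0.8,[0,0,0.003],[0,0,0]]]'
python3 -m crank '[[0.8,[0,0,-0.05],[0,0,0]],[0.8,[0,0,-0.15],[0,0,0]],[0.8,[0,0,-0.3],[0,0,0]],[0.8,[0,0,-0.45],[0,0,0]],[0.8,[0,0,-0.6],[0,0,0]],[0.8,[0,0,-0.6],[0,0,0]],[0.8,[0,0,-0.6],[0,0,0]]]'
python3 plan.py .471 .341 .169 137
```

```text
time_s: 24.42
eef_pos: [0.5025, -0.061, 0.0459]
eef_rot: [180.0, -0.0, -148.4]
force: [0.4, 0.9, 0.3]
grip_width: 0.0732
grip_force: 0.0
time_s: 25.0
eef_pos: [0.5037, -0.0611, 0.1683]
eef_rot: [-179.8, 0.2, -148.4]
force: [-0.1, -0.9, -1.3]
grip_width: 0.0729
grip_force: 0.0
t 25.0 pos [ 0.5037 -0.0611  0.1683] [-179.8    0.2 -148.4] shift [-0.913  1.799 -0.005] turn [-0.     0.005  1.243] rows [10. 11.]
```

```bash
python3 -m crank '[[0.8,[-0.05,0.1,0],[0,0,0.1]],[0.8,[-0.1,0.2,0],[0,0,0.2]],[0.9,[-0.15,0.3,0],[0,0,0.3]],[0.9,[-0.2,0.4,0],[0,0,0.4]],[1,[-0.25,0.5,0],[0,0,0.5]],[1,[-0.3,0.6,0],[0,0,0.6]],[1,[-0.35,0.7,0],[0,0,0.7]],[1,[-0.4,0.8,0],[0,0,0.8]],[1,[-0.45,0.9,0],[0,0,0.9]],[1,[-0.5,1,0],[0,0,1]]]'
python3 - <<'E'
from h import *
from plan import plan
plan(.471,.341,.169,137)
s=snap('top','t7.png')
e=np.array([-.8526,-.5225]);n=np.array([-e[1],e[0]])
for q in ['small_beaker_c','reagent_bottle_c','weighing_bottle_c']:
    for d in models.trace('top',q)[:4]:
        p=pts(s,d['pixels']); p=p[(p[:,2]>.025)&(p[:,2]<.09)]
        if len(p)<5: continue
        c=cv2.minEnclosingCircle(p[:,:2].astype(np.float32)); c0=np.array(c[0]); print(q,round(d['score'],2),c0.round(3),round(c[1],3),p[:,2].max(),c0@e+.427,c0@n-.3145)
E
```

```text
time_s: 25.83
eef_pos: [0.4819, 0.1626, 0.1647]
eef_rot: [-179.9, -0.1, 151.3]
force: [0.7, 0.4, 0.3]
grip_width: 0.0915
grip_force: 0.0
t 25.83 pos [0.4819 0.1626 0.1647] [-1.799e+02 -1.000e-01  1.513e+02] shift [ 0.477  0.756 -0.022] turn [-0.002 -0.002  0.238] rows [5. 2.]
small_beaker_c 0.77 [0.603 0.002] 0.023 0.06725247686105473 -0.08806427123551258 -0.0014098409189843286
reagent_bottle_c 0.7 [ 0.552 -0.031] 0.019 0.07627298176190522 -0.027350689926929794 -0.00021421278081834583
weighing_bottle_c 0.85 [0.368 0.298] 0.021 0.07337391087359979 -0.04269841231107713 -0.375749357354641
weighing_bottle_c 0.77 [0.369 0.379] 0.021 0.07317077957882834 -0.08605840164721018 -0.44465146018266677
weighing_bottle_c 0.64 [ 0.501 -0.063] 0.021 0.0790784448777484 0.03265376377627249 0.0005483871117233918
weighing_bottle_c 0.53 [0.371 0.196] 0.018 0.06621912072957903 0.008296458776295201 -0.2883143483161926
```

```bash
python3 -m crank '[[1,[0.08,0.13,0],[0,0,0.1]],[1,[0.17,0.27,0],[0,0,0.2]],[1,[0.26,0.41,-0.01],[0,0,0.235]],[1,[0.35,0.55,-0.02],[0,0,0.235]],[1,[0.43,0.68,-0.02],[0,0,0.235]],[1,[0.47,0.74,-0.02],[0,0,0.235]],[1,[0.47,0.74,-0.02],[0,0,0.235]],[1,[0.47,0.74,-0.02],[0,0,0.235]]]'
python3 look.py lens_can_c
```

```text
time_s: 26.7
eef_pos: [0.4708, 0.3356, 0.1693]
eef_rot: [-179.9, 0.0, 137.5]
force: [0.2, 0.4, -0.6]
grip_width: 0.091
grip_force: 0.0
lens_can_c 0.56 [307. 206. 360. 264.] [0.4728 0.3433] 0.019 [230. 230. 231.]
t 26.8 pos [0.471  0.3348 0.1696] [-179.9    0.   137.4] shift [0.022 0.038 0.608] turn [-0.002  0.     0.007] rows [3. 1.]
```

```bash
python3 -m crank '[[1,[0.02,0.035,0.12],[0,0,0.007]],[1,[0.02,0.035,0.25],[0,0,0.007]],[1,[0.02,0.035,0.38],[0,0,0.007]],[1,[0.02,0.035,0.5],[0,0,0.007]],[1,[0.02,0.035,0.58],[0,0,0.007]],[1,[0.02,0.035,0.61],[0,0,0.007]],[0.6,[0.02,0.035,0.615],[0,0,0.007]],[0.4,[0.02,0.035,0.615],[0,0,0.007]],[0.3,[0.02,0.035,0.615],[0,0,0.007]],[0.2,[0.02,0.035,0.615],[0,0,0.007]]]' 15
python3 -m crank '[[0.15,[0,0,0],[0,0,0]],[0.15,[0,0,0],[0,0,0]],[0.15,[0,0,0],[0,0,0]],[0.15,[0,0,0],[0,0,0]],[0.15,[0,0,0],[0,0,0]],[0.15,[0,0,0],[0,0,0]],[0.15,[0,0,0],[0,0,0]],[0.15,[0,0,0],[0,0,0]]]' 15
```

```text
time_s: 27.63
eef_pos: [0.4736, 0.3448, 0.0485]
eef_rot: [179.8, 0.0, 137.0]
force: [-0.4, -0.7, -0.2]
grip_width: 0.0678
grip_force: 0.0
time_s: 28.3
eef_pos: [0.4728, 0.3446, 0.0472]
eef_rot: [180.0, -0.0, 137.0]
force: [-0.7, -0.8, 2.3]
grip_width: 0.0367
grip_force: 15.0
```

```bash
python3 -m crank '[[0.15,[0,0,-0.03],[0,0,0]],[0.15,[0,0,-0.1],[0,0,0]],[0.15,[0,0,-0.2],[0,0,0]],[0.15,[0,0,-0.3],[0,0,0]],[0.15,[0,0,-0.4],[0,0,0]],[0.15,[0,0,-0.5],[0,0,0]],[0.15,[0,0,-0.6],[0,0,0]],[0.15,[0,0,-0.6],[0,0,0]],[0.15,[0,0,-0.6],[0,0,0]]]' 15
python3 plan.py .4511 -.0920 .1675 211.5
```

```text
time_s: 29.05
eef_pos: [0.4731, 0.3448, 0.168]
eef_rot: [179.9, 0.0, 137.0]
force: [-1.1, -0.2, -1.0]
grip_width: 0.0368
grip_force: 15.0
t 29.05 pos [0.4731 0.3448 0.168 ] [179.9   0.  137. ] shift [-1.408e+00 -1.673e+00 -1.000e-03] turn [ 0.002  0.002 -1.241] rows [11. 11.]
```

```bash
python3 -m crank '[[0.15,[-0.03,-0.04,0],[0,0,-0.05]],[0.15,[-0.1,-0.12,0],[0,0,-0.14]],[0.15,[-0.19,-0.23,0],[0,0,-0.24]],[0.15,[-0.29,-0.35,0],[0,0,-0.34]],[0.15,[-0.39,-0.46,0],[0,0,-0.44]],[0.15,[-0.49,-0.58,0],[0,0,-0.54]],[0.15,[-0.58,-0.69,0],[0,0,-0.64]],[0.15,[-0.68,-0.81,0],[0,0,-0.74]],[0.15,[-0.76,-0.91,0],[0,0,-0.84]],[0.15,[-0.83,-0.99,0],[0,0,-0.94]]]' 15
python3 plan.py .4511 -.0920 .1675 211.5
```

```text
time_s: 29.88
eef_pos: [0.4576, 0.0845, 0.1655]
eef_rot: [180.0, -0.2, -166.3]
force: [-0.1, -0.3, -0.5]
grip_width: 0.0369
grip_force: 15.0
t 29.88 pos [0.4576 0.0845 0.1655] [ 180.    -0.2 -166.3] shift [ 0.241 -0.85  -0.009] turn [ 0.001 -0.004 -0.297] rows [5. 3.]
```

```bash
python3 -m crank '[[0.15,[0.03,-0.11,0],[0,0,-0.09]],[0.15,[0.07,-0.24,0],[0,0,-0.18]],[0.15,[0.11,-0.38,0],[0,0,-0.25]],[0.15,[0.15,-0.52,0],[0,0,-0.285]],[0.15,[0.19,-0.65,0],[0,0,-0.285]],[0.15,[0.22,-0.75,0],[0,0,-0.285]],[0.15,[0.235,-0.81,0],[0,0,-0.285]],[0.15,[0.235,-0.82,0],[0,0,-0.285]],[0.15,[0.235,-0.82,0],[0,0,-0.285]],[0.15,[0.235,-0.82,0],[0,0,-0.285]]]' 15
python3 plan.py .4511 -.0920 .047 211.5
```

```text
time_s: 30.72
eef_pos: [0.4512, -0.0833, 0.1662]
eef_rot: [179.9, -0.1, -149.5]
force: [-0.3, 0.6, -0.5]
grip_width: 0.0369
grip_force: 15.0
t 30.72 pos [ 0.4512 -0.0833  0.1662] [ 1.799e+02 -1.000e-01 -1.495e+02] shift [ 0.022 -0.038  0.596] turn [ 0.002 -0.001 -0.016] rows [3. 1.]
```

```bash
python3 -m crank '[[0.15,[0.01,-0.02,0.03],[0,0,-0.016]],[0.15,[0.022,-0.038,0.12],[0,0,-0.016]],[0.15,[0.022,-0.038,0.24],[0,0,-0.016]],[0.15,[0.022,-0.038,0.36],[0,0,-0.016]],[0.15,[0.022,-0.038,0.46],[0,0,-0.016]],[0.15,[0.022,-0.038,0.53],[0,0,-0.016]],[0.15,[0.022,-0.038,0.57],[0,0,-0.016]],[0.15,[0.022,-0.038,0.595],[0,0,-0.016]],[0.15,[0.022,-0.038,0.602],[0,0,-0.016]],[0.15,[0.022,-0.038,0.602],[0,0,-0.016]]]' 15
python3 -m crank '[[0.15,[0,0,0.006],[0,0,0]],[0.15,[0,0,0.006],[0,0,0]],[0.15,[0,0,0.006],[0,0,0]]]' 15
```

```text
time_s: 31.55
eef_pos: [0.452, -0.0923, 0.0468]
eef_rot: [-180.0, 0.0, -148.5]
force: [0.3, 0.5, -0.7]
grip_width: 0.0366
grip_force: 15.0
time_s: 31.8
eef_pos: [0.4525, -0.0928, 0.0462]
eef_rot: [-179.9, 0.1, -148.5]
force: [0.3, -0.4, 1.8]
grip_width: 0.0369
grip_force: 15.0
```

```bash
python3 -m crank '[[0.15,[0,0,0.003],[0,0,0]],[0.15,[0,0,0.003],[0,0,0]],[0.5,[0,0,0.003],[0,0,0]],[0.6,[0,0,0.003],[0,0,0]],[0.7,[0,0,0.003],[0,0,0]],[0.75,[0,0,0.003],[0,0,0]],[0.8,[0,0,0.003],[0,0,0]],[0.8,[0,0,0.003],[0,0,0]],[0.8,[0,0,0.003],[0,0,0]]]'
python3 -m crank '[[0.8,[0,0,-0.05],[0,0,0]],[0.8,[0,0,-0.15],[0,0,0]],[0.8,[0,0,-0.3],[0,0,0]],[0.8,[0,0,-0.45],[0,0,0]],[0.8,[0,0,-0.6],[0,0,0]],[0.8,[0,0.2,-0.7],[0,0,0]],[0.8,[0,0.4,-0.7],[0,0,0]],[0.8,[0,0.6,-0.7],[0,0,0]],[0.8,[0,0.8,-0.7],[0,0,0]],[0.8,[0,0.95,-0.7],[0,0,0]]]'
python3 -m crank '[[0.8,[0,0,0],[0,0,0]],[0.8,[0,0,0],[0,0,0]]]'
python3 - <<'E'
from h import *
s=snap('top','t8.png'); a=s['img'][130:350,200:500,::-1]
cv2.imwrite('pics/c8.png',cv2.resize(a,None,fx=2.6,fy=2.6,interpolation=cv2.INTER_CUBIC))
e=np.array([-.8526,-.5225]);n=np.array([-e[1],e[0]])
for q in ['small_beaker_c','reagent_bottle_c','weighing_bottle_c','lens_can_c','tally','usb_key']:
    for d in models.trace('top',q)[:4]:
        p=pts(s,d['pixels']); p=p[(p[:,2]>(.025 if q[-2:]=='_c' else 0))&(p[:,2]<.09)]
        if len(p)<5: continue
        c=cv2.minEnclosingCircle(p[:,:2].astype(np.float32)); c0=np.array(c[0]); print(q,round(d['score'],2),c0.round(3),round(c[1],3),p[:,2].max(),c0@e+.427,c0@n-.3145)
E
```

```text
time_s: 32.55
eef_pos: [0.4517, -0.0927, 0.0447]
eef_rot: [180.0, -0.0, -148.5]
force: [-0.1, -0.5, -0.2]
grip_width: 0.0729
grip_force: 0.0
time_s: 33.38
eef_pos: [0.3503, 0.0708, 0.1849]
eef_rot: [180.0, 0.0, -148.5]
force: [1.1, 1.1, -0.6]
grip_width: 0.0732
grip_force: 0.0
time_s: 33.55
eef_pos: [0.3519, 0.0701, 0.185]
eef_rot: [-180.0, 0.0, -148.3]
force: [0.7, -0.4, 0.8]
grip_width: 0.0728
grip_force: 0.0
small_beaker_c 0.97 [0.603 0.002] 0.024 0.0700867573462649 -0.08815467847082775 -0.000782841460034267
reagent_bottle_c 0.89 [ 0.551 -0.031] 0.019 0.07662003935943473 -0.027025546420365643 -5.2892123162784355e-05
weighing_bottle_c 0.83 [0.54  0.117] 0.021 0.0740892931958883 -0.09474504337757833 -0.13213008178174496
weighing_bottle_c 0.74 [0.37 0.38] 0.021 0.0755346266733139 -0.08693492453396329 -0.44543577582240107
weighing_bottle_c 0.71 [0.369 0.296] 0.02 0.0750979250498578 -0.042100975805521024 -0.373595354861021
weighing_bottle_c 0.68 [0.369 0.205] 0.021 0.07302617870640904 0.005221841219067602 -0.2963987128287554
lens_can_c 0.82 [ 0.451 -0.094] 0.019 0.06293547487990825 0.0919036681614816 0.0012378135487436936
tally 0.58 [0.379 0.121] 0.026 0.027674812048358755 0.04081958185136314 -0.21932751292586328
usb_key 0.62 [0.699 0.114] 0.027 0.013350057371865898 -0.2284706955701113 -0.04595459930300716
```

View pics/c8.png

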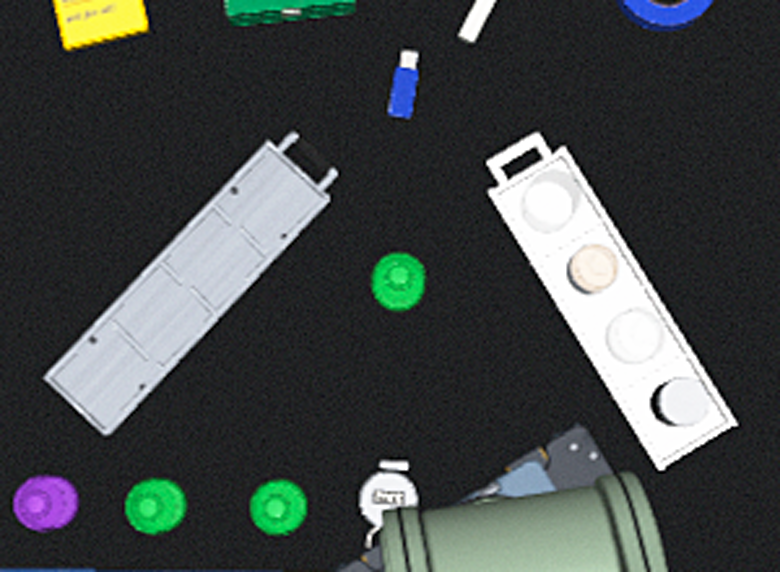

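All four stand in the carrier in order from its handle: beaker (549,202), reagent (593,268), weighing bottle (635,335), can (682,402). Rack, carrier, tally and USB stick are where they were, and the arm is clear.

```bash
python3 -c "
from cell import workorder; print(workorder.close_job())"
```

```text
the job is handed in; nothing more can be done
None
```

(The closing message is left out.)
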